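# Lift the loaded till level off its stand

### The job

A wooden bending form lies across the small parts till and covers its grip: take the form off and lay it flat on the bench or the mat, touching neither the till nor its stand. Then take the till by the wooden plank in its middle, lift it straight off its stand with the pegs and the rosin still inside, keeping it level, and finish while holding it still and level at least 10 cm above the stand. Set the form down rather than dropping it, and leave the other things on the bench where they are.

Things in the scene. Friction and masses are not known exactly. Their poses are not given: they have to be found in the camera images.
- stand: Fixed stand: dark board 150 x 250 x 12 mm (x by y) with two bearers, on the grey fleece mat (6 mm thick; stand's origin 7 mm above the bench). Origin: centre of its underside; x across its short side, y along its long side, z up. The bearers' tops, which carry the till, are 30 mm above the origin. The bare bench 0.26 to 0.36 m to the left (robot's +y) of its origin, within 0.1 m in x, is free.
- till: Open tray of pale wood, 130 x 240 x 40 mm (x, y, z), 0.25 to 0.45 kg, standing on the stand and turned with it. Origin: centre of its underside; x across the short side, y along the long side, z up. Floor and walls 6 mm thick, outer walls 40 mm high. Two cross walls 34 mm high at y = +40 and -40 mm part off the end compartments from the empty middle well.
- till_grip (a point): Centre of the top edge of the till's grip plank, 34 mm above the till's origin, axes as the till's. The plank stands on the till's floor in the middle well, 14 mm thick (x), 74 mm long (y) from cross wall to cross wall. On either side of it the well is 52 mm wide in x and 74 mm long, empty for the fingers; its floor is 28 mm below this point.
- form: The bending form: a plain wooden bar with rounded upper edges, 35 x 160 x 18 mm (x by y by z, long side y), 50 to 100 g, lying flat across the till's long walls and over the grip plank (6 mm of air between plank and form). Origin: centre of its underside. A similar bar that lies further left and back on the bench is not meant.
- peg_1: black violin peg 21 x 75 x 11 mm lying in the till's end compartment at its +y end; origin: centre of its underside
- peg_2: a second such peg beside it in the same compartment
- rosin: brown round cake of rosin, 43 mm across and 16 mm high, lying in the till's other end compartment (-y end); origin: centre of its underside
- cork_block: bystander: cork block 45 x 70 x 30 mm; origin: centre of its underside
- glue_pot: bystander: round lidded pot 80 mm across, 81 mm high; origin: centre of its underside
- spool_clamp_a: bystander: spool clamp (two wooden discs on a bolt) 27 x 89 x 27 mm; origin: centre of its underside
- spool_clamp_b: bystander: spool clamp 27 x 101 x 27 mm; origin: centre of its underside
- small_hammer: bystander: small hammer 56 x 228 x 21 mm, lying at the near left of the bench; origin: centre of its underside. (Not listed, fixed: a bench lamp, its wide shade hanging low over the near right of the bench, right of the mat; pass well above it or keep away.)

How it is judged:
By the outcome, as a careful person would: the job done as asked, in the order asked, and still so for the second after the job is handed in, while the arm keeps its last pose, push and grip.
It also fails if it takes over 64 s, if anything falls off the work surface, if the arm or the gripper's body presses on something with over 40 N, if the wrist force passes 120 N, or if a joint passes its speed limit or range.

### The arm

A 6-joint arm with a two-finger parallel gripper is mounted at the origin on a cart in front of the work surface, level with it; the furniture and walls round the work are solid. World frame = base frame: x ahead of the robot, y to its left, z up, the work surface at z = 0. Lengths are in m, angles in rad, forces in N, time in s.
With the tool pointing down it reaches from about 0.375 to 0.975 m from the base axis. Payload 3.8 kg.
Tool frame: the origin (TCP) lies on the centre line of the jaws, within the pads' length; the fingertips stand 22 mm ahead of it and the grasp point (between the pads) lies 3 mm ahead of it; z points along the fingers, x is the direction in which the jaws open and shut, and the axes are right-handed (so a half turn about z gives the same grasp; the last joint's range is limited). The gripper opens to 85 mm and grips with 20 to 120 N. Pads are 22 mm wide; open, the fingers measure 114 mm over their backs; the gripper's body (76 mm by 85 mm) begins 54 mm behind the grasp point. The pads swing forward as they close: fully open they stand 13 mm farther back than shut.
Start: joints at [1.137, 0.264, 1.604, -0, 1.274, -0.037], TCP at [0.261, 0.623, 0.253] pointing down, gripper open.
Joint ranges: [-2.63, 2.63], [-0.94, 2.18], [0.31, 2.57], [-1.31, 4.45], [0, 2.66], [-2.55, 2.55]. Speed limits (rad/s): [2.57, 2.57, 3.14, 3.14, 3.14, 3.14].

### API

Orientations are given as a rotation vector (axis times angle).
In Python, from workcell import bot, viewer gives the robot as it stands.
- The arm moves only by the tool move_arm, never from a script. Its argument "series" is text: rows parted by semicolons, each of 7 numbers parted by spaces: the turn, a rotation vector about the tool's x, y, z scaled (see below), then the shift along the tool's x, y, z scaled (see below), then the opening, from -1 (shut) to 1 (fully open). A call has exactly 8 rows; each row is the pose to reach, as a shift and turn from the pose commanded when the call began, along the tool's axes at that moment; what a row does not reach only later rows make up. The controller multiplies each number of a shift by 100 mm and each number of a turn by 120 degrees. A row lasts 1/10 s, in which the tool goes at most 50 mm and 8.59 degrees, less where a joint would pass 70% of its speed; a pose out of reach is approached as far as the arm can. A call with a number of a shift or a turn outside -1 to 1 is refused whole. A call with a gripper value outside its range is refused whole. The fingers move at their own pace and stop on an object; "squeeze" is the grip in N (left out, the last holds). Time passes only in rows, so rows that repeat a pose let the fingers close, or fill a call up. It gives the time, the measured TCP pose, the force and the opening at its end, in the units of the state.
- bot.read_state(): the state, without advancing time (a new reading comes with each control period).
- viewer.read_camera(name): name is "scene" or "top" or "wrist"; returns a dict with "pixels" (480x640x3 uint8, red, green, blue), "K" (3x3 intrinsics, pixels), "world_to_cam" (4x4, takes a point from world to camera coordinates); the wrist camera has in their place "mount" (4x4, takes a point from camera to tool coordinates, whose origin is the TCP and whose axes are the tool frame's). Camera axes: x right, y up, looking along -z (the intrinsics and any distortion apply to the point x, -y, -z); pixel columns grow to the right and rows downward; lengths in m; the calibration is good to about 2 mm. The wrist camera is an equidistant fisheye: a pixel r from the principal point sees the ray r / f radians off the axis. A picture is of the moment at which its call begins: read the wrist's pose just before it. There is no depth.
- bot.finish_job(): hands the job in, once; it reports no verdict.
The state is a dict: "time": time; "q": joint angles; "joint_vel": joint speeds; "joint_torque": joint torques, N m; "tool_pos": TCP position; "tcp_rot": TCP orientation; "wrist_force": force on the tool from outside, world axes, zero at the start; "torque": the same for the moment, N m; "width": opening from 0.0 (shut) to 1.0 (fully open).
Only numpy, scipy, OpenCV 4.12 (cv2) and the standard library are available. Lean on these libraries where they do the work, as an engineer would, in place of code of your own. Each camera call takes 0.05 s, during which the arm holds its last target.

## Working session

There is one attempt and no reset: what is moved stays moved. The work goes in short steps, Python scripts to look and compute and a tool call to move; the robot and the scene stay as the last step left them, time stands still between calls to the robot, and variables do not carry over. Pictures are saved under pics/ and viewed, and the job is handed in when it is done.

Besides the shell and the picture viewer there is one more tool, called after ">>>" as name(argument=value, ...) on one line, values as JSON. move_arm: Moves the arm, as the interface text tells. Its arguments: {"type":"object","properties":{"series":{"type":"string"},"squeeze":{"type":"number"}},"required":["series"]}

```bash
mkdir -p pics; ls
python3 - <<'E'
from workcell import bot, viewer
import cv2,numpy as np
np.set_printoptions(precision=4,suppress=True)
s=bot.read_state(); print(s)
for n in ["scene","top","wrist"]:
    c=viewer.read_camera(n); cv2.imwrite(f"pics/{n}0.png",c["pixels"][:,:,::-1])
    print(n,{k:v for k,v in c.items() if k!="pixels"})
E
```

```text
pics
{'time': 0.0, 'q': array([ 1.1371,  0.2648,  1.6054,  0.    ,  1.2737, -0.0369]), 'joint_vel': array([ 0.0015,  0.0004,  0.0004, -0.0012,  0.0003, -0.0007]), 'joint_torque': array([  0.001 , -51.5101, -36.7315,  -0.0001,   0.0128,   0.    ]), 'tool_pos': array([0.2606, 0.6219, 0.252 ]), 'tcp_rot': array([ 2.6148,  1.7393, -0.003 ]), 'wrist_force': array([ 0.1853,  0.8419, -0.2736]), 'torque': array([-0.0043, -0.0404, -0.0356]), 'width': 1.003229695608232}
scene {'K': array([[543.0184,   0.    , 318.142 ],
       [  0.    , 543.0184, 240.1393],
       [  0.    ,   0.    ,   1.    ]]), 'world_to_cam': array([[ 0.6183, -0.786 ,  0.0025, -0.3581],
       [ 0.6141,  0.4851,  0.6225, -0.3636],
       [-0.4905, -0.3834,  0.7826, -1.1488],
       [ 0.    ,  0.    ,  0.    ,  1.    ]])}
top {'K': array([[585.87  ,   0.    , 324.405 ],
       [  0.    , 585.87  , 237.1157],
       [  0.    ,   0.    ,   1.    ]]), 'world_to_cam': array([[-0.0055, -1.    ,  0.0026, -0.0416],
       [ 0.9877, -0.005 ,  0.1563, -0.5406],
       [-0.1563,  0.0034,  0.9877, -1.6066],
       [ 0.    ,  0.    ,  0.    ,  1.    ]])}
wrist {'K': array([[371.6483,   0.    , 317.9156],
       [  0.    , 371.6483, 236.1919],
       [  0.    ,   0.    ,   1.    ]]), 'mount': array([[ 1.    , -0.0006, -0.0001,  0.0008],
       [-0.0006, -0.9461, -0.3237, -0.0843],
       [ 0.0001,  0.3237, -0.9461, -0.1214],
       [ 0.    ,  0.    ,  0.    ,  1.    ]])}
```

View pics/top0.png

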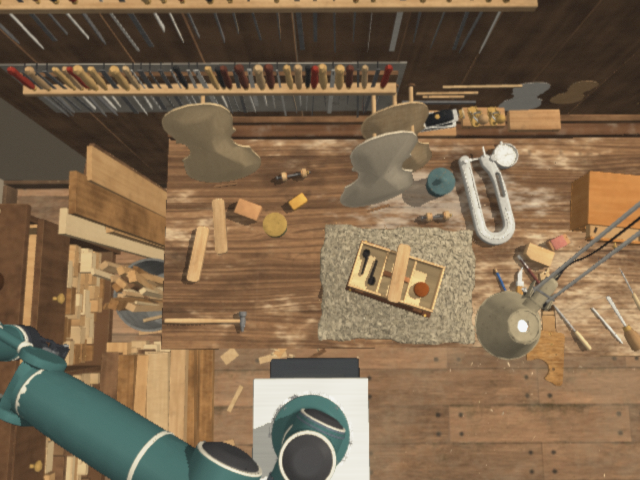

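View pics/scene0.png

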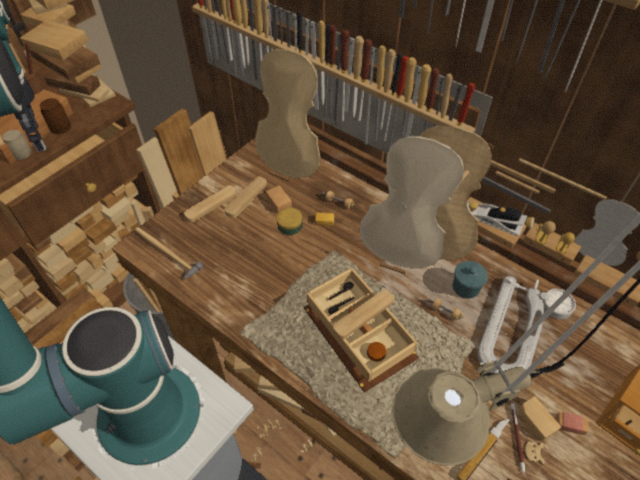

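View pics/wrist0.png

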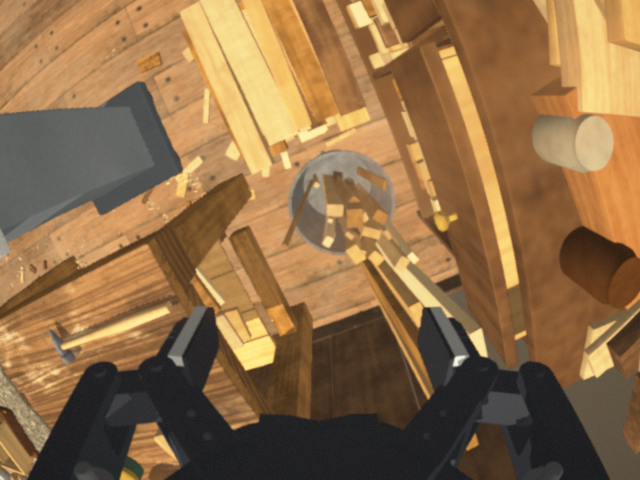

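The top view shows the till at about (397,278) with the form across it at (399,270). The similar bar is at (198,253), and the lamp shade is at (508,323). I'll enlarge the views next.

```bash
cat > h.py <<'E'
import cv2,numpy as np
from workcell import bot,viewer
from scipy.spatial.transform import Rotation as R
np.set_printoptions(precision=4,suppress=True)
def ray(c,u,v):
    K=c["K"];M=c["world_to_cam"]
    d=np.array([(u-K[0,2])/K[0,0],-(v-K[1,2])/K[1,1],-1.])
    Rm=M[:3,:3].T; return -Rm@M[:3,3],Rm@d
def onz(c,u,v,z):
    o,d=ray(c,u,v); return o+d*(z-o[2])/d[2]
def proj(c,p):
    K=c["K"];M=c["world_to_cam"]; q=M[:3,:3]@np.asarray(p)+M[:3,3]
    return np.array([K[0,2]+K[0,0]*q[0]/-q[2],K[1,2]+K[1,1]*-q[1]/-q[2]])
def projw(c,s,p):
    # wrist fisheye
    Rt=R.from_rotvec(s["tcp_rot"]).as_matrix(); t=Rt.T@(np.asarray(p)-s["tool_pos"])
    m=c["mount"]; q=m[:3,:3].T@(t-m[:3,3]); x,y,z=q[0],-q[1],-q[2]
    th=np.arctan2(np.hypot(x,y),z); ph=np.arctan2(y,x); K=c["K"]
    return np.array([K[0,2]+K[0,0]*th*np.cos(ph),K[1,2]+K[1,1]*th*np.sin(ph)])
def wonz(c,s,u,v,z):
    K=c["K"]; x=(u-K[0,2])/K[0,0]; y=(v-K[1,2])/K[1,1]; th=np.hypot(x,y); ph=np.arctan2(y,x)
    d=np.array([np.sin(th)*np.cos(ph),-np.sin(th)*np.sin(ph),-np.cos(th)])
    m=c["mount"]; Rt=R.from_rotvec(s["tcp_rot"]).as_matrix()
    o=Rt@m[:3,3]+s["tool_pos"]; D=Rt@(m[:3,:3]@d)
    return o+D*(z-o[2])/D[2]
def crop(img,x0,y0,w,h,k,name):
    cv2.imwrite(name,cv2.resize(img[y0:y0+h,x0:x0+w,::-1],None,fx=k,fy=k,interpolation=cv2.INTER_CUBIC))
E
python3 - <<'E'
import cv2
from h import crop
a=cv2.imread('pics/top0.png')[:,:,::-1]; crop(a,335,230,120,95,6,'pics/tc.png')
a=cv2.imread('pics/scene0.png')[:,:,::-1]; crop(a,295,255,135,140,4,'pics/sc.png')
E
```

```text
(no output)
```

View pics/tc.png

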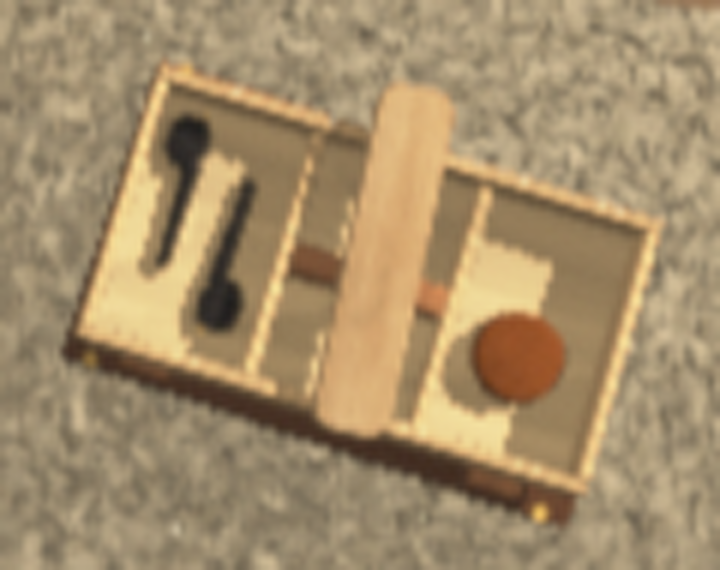

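View pics/sc.png

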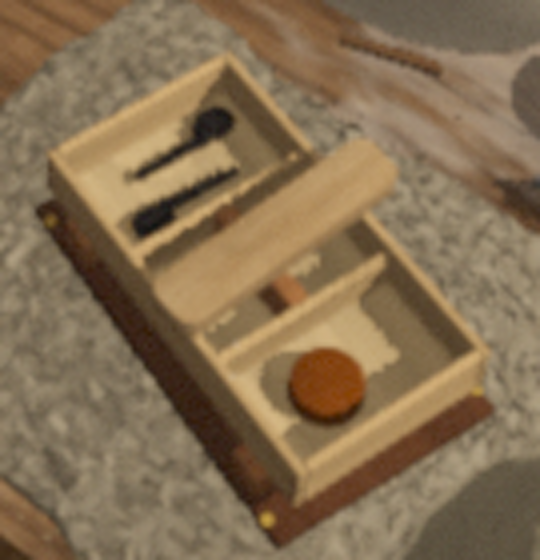

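Top crop: the till's rim corners are near (167,68), (660,222), (583,490) and (80,335). The form's ends are at (418,88) and (350,432).

Run:
```python
from h import *
t=viewer.read_camera("top");s=viewer.read_camera("scene")
tc=lambda u,v:(335+(u+.5)/6-.5,230+(v+.5)/6-.5); sc=lambda u,v:(295+(u+.5)/4-.5,255+(v+.5)/4-.5)
C=[onz(t,*tc(*p),.077)for p in[(165,66),(660,219),(583,490),(78,335)]]
print("till top",np.array(C),np.mean(C,0))
S=[onz(s,*sc(*p),.077)for p in[(228,54),(486,352),(300,470),(50,155)]]
print("till scene",np.array(S),np.mean(S,0))
for c in(C,S):
    v=(c[0]+c[3]-c[1]-c[2])[:2]; print("y dir",np.degrees(np.arctan2(v[1],v[0])),np.linalg.norm(v)/2, np.linalg.norm((c[0]+c[1]-c[2]-c[3])[:2])/2)
F=[onz(t,*tc(*p),.090)for p in[(382,84),(454,92),(387,437),(315,427)]]
print("form top",np.array(F),np.mean(F,0))
v=(F[0]+F[1]-F[2]-F[3])[:2]; print(np.degrees(np.arctan2(v[1],v[0])),np.linalg.norm(v)/2)
G=[onz(s,*sc(*p),.090)for p in[(358,140),(398,178),(197,322),(153,280)]]
print("form scene",np.array(G),np.mean(G,0))
v=(G[0]+G[1]-G[2]-G[3])[:2]; print(np.degrees(np.arctan2(v[1],v[0])),np.linalg.norm(v)/2)
```

```text
till top [[ 0.5248 -0.148   0.077 ]
 [ 0.4531 -0.3726  0.077 ]
 [ 0.3307 -0.3333  0.077 ]
 [ 0.4016 -0.1066  0.077 ]] [ 0.4275 -0.2401  0.077 ]
till scene [[ 0.5214 -0.1463  0.077 ]
 [ 0.4482 -0.3706  0.077 ]
 [ 0.3306 -0.3309  0.077 ]
 [ 0.4008 -0.1081  0.077 ]] [ 0.4253 -0.239   0.077 ]
y dir 72.45535999866105 0.2366518902581154 0.1292404984584921
y dir 72.22293712026048 0.23478170036973775 0.1253547589522487
form top [[ 0.514  -0.2457  0.09  ]
 [ 0.5102 -0.2783  0.09  ]
 [ 0.3543 -0.2439  0.09  ]
 [ 0.3589 -0.2118  0.09  ]] [ 0.4344 -0.2449  0.09  ]
-12.399777492555556 0.1592095601019273
form scene [[ 0.5107 -0.2446  0.09  ]
 [ 0.5034 -0.2764  0.09  ]
 [ 0.3606 -0.2418  0.09  ]
 [ 0.3664 -0.2078  0.09  ]] [ 0.4353 -0.2427  0.09  ]
-13.96417773867462 0.14792267610875628
```

Run:
```python
from h import *
t=viewer.read_camera("top");s=viewer.read_camera("scene")
def tri(a,b):
    o1,d1=ray(t,*a);o2,d2=ray(s,*b); A=np.stack([d1,-d2],1); k=np.linalg.lstsq(A,o2-o1,rcond=None)[0]; return o1+d1*k[0],o2+d2*k[1]
print("lamp top",tri((522,326),(453,398)))
st=bot.read_state(); c=viewer.read_camera("wrist")
Rt=R.from_rotvec(st["tcp_rot"]).as_matrix()
print(Rt)
for z in(.0,.009,.022):
  for x in(-.0425,.0425):
    for y in(-.011,.011): print(z,x,y,projw(c,st,st["tool_pos"]+Rt@np.array([x,y,z])))
crop(c["pixels"],130,270,380,160,2,'pics/w1.png')
```

```text
lamp top (array([ 0.289 , -0.5052,  0.2847]), array([ 0.2882, -0.5043,  0.2844]))
[[ 0.3864  0.9223 -0.0002]
 [ 0.9223 -0.3864 -0.0005]
 [-0.0006 -0.     -1.    ]]
0.0 -0.0425 -0.011 [206.8386 313.0314]
0.0 -0.0425 0.011 [214.217  357.6901]
0.0 0.0425 -0.011 [424.9024 313.3293]
0.0 0.0425 0.011 [417.7001 358.0366]
0.009 -0.0425 -0.011 [212.5182 302.0181]
0.009 -0.0425 0.011 [218.9686 345.475 ]
0.009 0.0425 -0.011 [419.4144 302.2726]
0.009 0.0425 0.011 [413.1161 345.7769]
0.022 -0.0425 -0.011 [219.8737 287.9051]
0.022 -0.0425 0.011 [225.2268 329.5675]
0.022 0.0425 -0.011 [412.3115 288.111 ]
0.022 0.0425 0.011 [407.0814 329.8175]
```

View pics/w1.png

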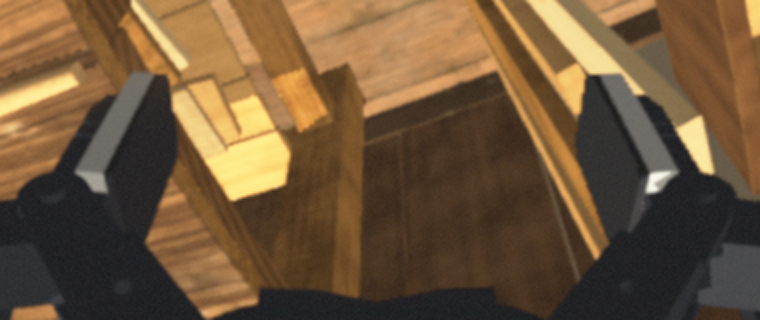

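The open tips are about 8 mm ahead of the TCP, and they swing forward to 22 mm when shut. I'll move towards the form at transit height.

>>> move_arm(series="0 0 0 -0.1 0.08 0 0.4; 0 0 0 -0.22 0.18 0 0.4; 0 0 0 -0.35 0.28 0 0.4; 0 0 0 -0.48 0.38 0 0.4; 0 0 0 -0.61 0.49 0 0.4; 0 0 0 -0.74 0.59 0 0.4; 0 0 0 -0.87 0.7 0 0.4; 0 0 0 -1 0.8 0 0.4", squeeze=40)

```text
time: 1.2
tool_pos: [0.2965, 0.4979, 0.2534]
tcp_rot: [-2.616, -1.74, -0.0]
wrist_force: [-0.6, -0.6, -0.9]
width: 0.698
```

>>> move_arm(series="0 0 0 -0.12 0.1 0 0.4; 0 0 0 -0.24 0.2 0 0.4; 0 0 0 -0.37 0.3 0 0.4; 0 0 0 -0.5 0.4 0 0.4; 0 0 0 -0.62 0.5 0 0.4; 0 0 0 -0.75 0.6 0 0.4; 0 0 0 -0.87 0.7 0 0.4; 0 0 0 -1 0.8 0 0.4")

```text
time: 2.0
tool_pos: [0.3315, 0.375, 0.2533]
tcp_rot: [-2.616, -1.74, -0.0]
wrist_force: [1.0, 0.0, -0.0]
width: 0.698
```

>>> move_arm(series="0 0 0 -0.12 0.1 0 0.4; 0 0 0 -0.24 0.2 0 0.4; 0 0 0 -0.37 0.3 0 0.4; 0 0 0 -0.5 0.4 0 0.4; 0 0 0 -0.62 0.5 0 0.4; 0 0 0 -0.75 0.6 0 0.4; 0 0 0 -0.87 0.7 0 0.4; 0 0 0 -1 0.8 0 0.4")

```text
time: 2.8
tool_pos: [0.3665, 0.2519, 0.2533]
tcp_rot: [2.616, 1.74, 0.0]
wrist_force: [0.5, -0.2, -0.1]
width: 0.701
```

>>> move_arm(series="0 0 0 -0.12 0.1 0 0.4; 0 0 0 -0.24 0.2 0 0.4; 0 0 0 -0.37 0.3 0 0.4; 0 0 0 -0.5 0.4 0 0.4; 0 0 0 -0.62 0.5 0 0.4; 0 0 0 -0.75 0.6 0 0.4; 0 0 0 -0.87 0.7 0 0.4; 0 0 0 -1 0.8 0 0.4")

```text
time: 3.6
tool_pos: [0.4015, 0.1288, 0.2533]
tcp_rot: [2.616, 1.74, 0.0]
wrist_force: [0.8, -0.5, 0.3]
width: 0.701
```

>>> move_arm(series="0 0 0 -0.12 0.1 0 0.4; 0 0 0 -0.24 0.2 0 0.4; 0 0 0 -0.37 0.3 0 0.4; 0 0 0 -0.5 0.4 0 0.4; 0 0 0 -0.62 0.5 0 0.4; 0 0 0 -0.75 0.6 0 0.4; 0 0 0 -0.87 0.7 0 0.4; 0 0 0 -1 0.8 0 0.4")

```text
time: 4.4
tool_pos: [0.4365, 0.0056, 0.2533]
tcp_rot: [2.616, 1.74, 0.0]
wrist_force: [0.2, 0.1, 0.1]
width: 0.699
```

>>> move_arm(series="0 0 0 -0.12 0.05 0 0.4; 0 0 0 -0.24 0.1 0 0.4; 0 0 0 -0.37 0.15 0 0.4; 0 0 0 -0.5 0.2 0 0.4; 0 0 0 -0.62 0.25 0 0.4; 0 0 0 -0.75 0.3 0 0.4; 0 0 0 -0.87 0.36 0 0.4; 0 0 0 -1 0.41 0 0.4")

```text
time: 5.2
tool_pos: [0.4357, -0.1022, 0.2533]
tcp_rot: [2.616, 1.74, 0.0]
wrist_force: [-0.8, -0.4, -0.4]
width: 0.699
```

>>> move_arm(series="0 0 -0.01 -0.12 0.05 0 0.4; 0 0 -0.02 -0.25 0.1 0 0.4; 0 0 -0.03 -0.4 0.15 0 0.4; 0 0 -0.05 -0.55 0.2 0 0.4; 0 0 -0.07 -0.7 0.28 0 0.4; 0 0 -0.084 -0.85 0.35 0 0.4; 0 0 -0.084 -1 0.41 0 0.4; 0 0 -0.084 -1 0.41 0 0.4")

```text
time: 6.0
tool_pos: [0.4348, -0.2112, 0.2533]
tcp_rot: [2.454, 1.96, -0.001]
wrist_force: [-0.5, 0.2, 0.2]
width: 0.701
```

```bash
cat >> h.py <<'E'
def plan(s,p,yaw):
    Rt=R.from_rotvec(s["tcp_rot"]).as_matrix(); y=np.radians(yaw)
    T=np.array([[np.cos(y),np.sin(y),0],[np.sin(y),-np.cos(y),0],[0,0,-1]])
    return R.from_matrix(Rt.T@T).as_rotvec(degrees=True)/120, Rt.T@(np.array(p)-s["tool_pos"])/.1
E
python3 - <<'E'
from h import *
st=bot.read_state(); c=viewer.read_camera("wrist"); print(st["tool_pos"],st["q"])
cv2.imwrite('pics/w2.png',c["pixels"][:,:,::-1])
print(plan(st,[.4348,-.244,.094],77.3))
E
```

```text
[ 0.4348 -0.2112  0.2533] [-0.5034 -0.1047  2.0003 -0.0005  1.2457 -1.8511]
(array([ 0.0001,  0.0002, -0.0006]), array([-0.3193,  0.0724,  1.5927]))
```

View pics/w2.png

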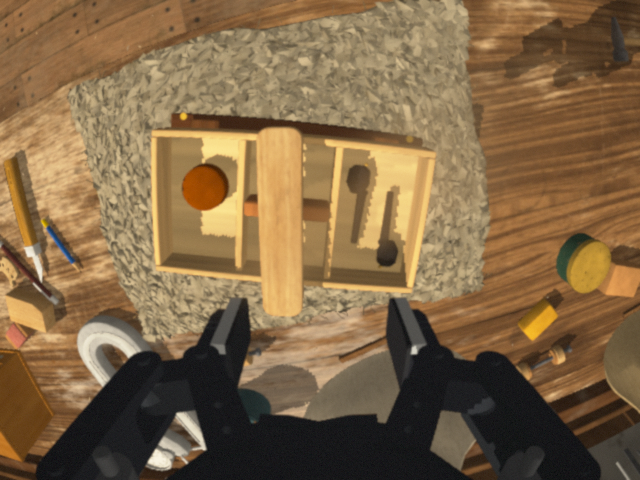

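Run:
```python
from h import *
a=cv2.imread('pics/w2.png')[:,:,::-1]; crop(a,145,105,300,220,2.6,'pics/w2c.png')
```

```text
(no output)
```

View pics/w2c.png

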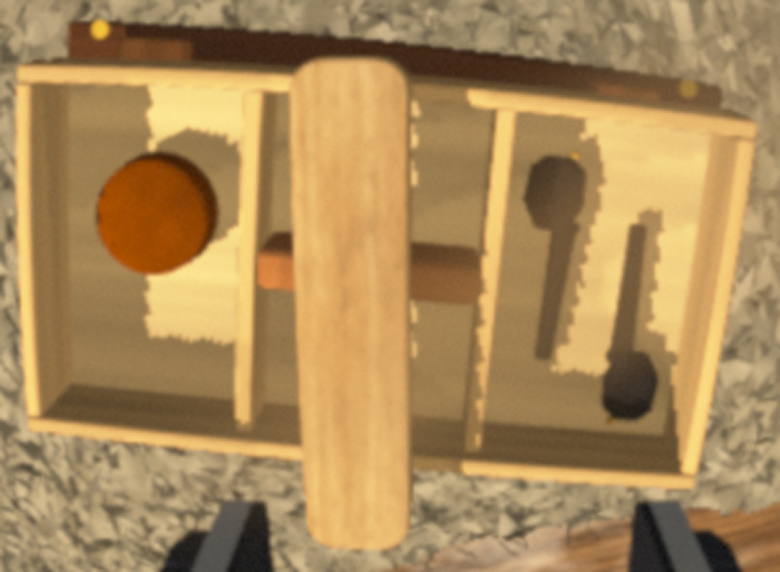

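Run:
```python
from h import *
st=bot.read_state(); c=viewer.read_camera("wrist")
f=lambda u,v:(145+(u+.5)/2.6-.5,105+(v+.5)/2.6-.5)
C=np.array([wonz(c,st,*f(*p),.077)for p in[(755,120),(692,488),(30,432),(17,68)]])
print(C,C.mean(0)); v=(C[0]+C[1]-C[2]-C[3])[:2]; print(np.degrees(np.arctan2(v[1],v[0]))-90,np.linalg.norm(v)/2); v=(C[1]+C[2]-C[0]-C[3])[:2];print(np.degrees(np.arctan2(v[1],v[0])),np.linalg.norm(v)/2)
F=np.array([wonz(c,st,*f(*p),.090)for p in[(291,58),(408,58),(411,548),(307,548)]])
print(F,F.mean(0)); v=(F[3]+F[2]-F[1]-F[0])[:2]; print(np.degrees(np.arctan2(v[1],v[0])),np.linalg.norm(v)/2)
```

```text
[[ 0.4009 -0.1025  0.077 ]
 [ 0.5243 -0.1416  0.077 ]
 [ 0.4522 -0.3687  0.077 ]
 [ 0.3293 -0.3297  0.077 ]] [ 0.4267 -0.2356  0.077 ]
-17.55091534654406 0.23819444561319653
-17.594423149997418 0.12917522641325635
[[ 0.3518 -0.2382  0.09  ]
 [ 0.36   -0.2049  0.09  ]
 [ 0.5174 -0.2416  0.09  ]
 [ 0.51   -0.2767  0.09  ]] [ 0.4348 -0.2403  0.09  ]
-13.38875533088916 0.1622386725351203
```

The wrist view agrees within 4 mm: form at about (0.435, -0.242) and till at (0.427, -0.238), yaw -17.6°. I'll descend now.

>>> move_arm(series="0 0 0 -0.08 0.02 0.08 0.4; 0 0 0 -0.16 0.04 0.2 0.4; 0 0 0 -0.24 0.06 0.35 0.4; 0 0 0 -0.3 0.07 0.5 0.4; 0 0 0 -0.3 0.07 0.65 0.4; 0 0 0 -0.3 0.07 0.8 0.4; 0 0 0 -0.3 0.07 0.9 0.4; 0 0 0 -0.3 0.07 0.95 0.4")

```text
time: 6.9
tool_pos: [0.4344, -0.2395, 0.1565]
tcp_rot: [-2.451, -1.962, 0.001]
wrist_force: [-0.7, -0.1, 0.2]
width: 0.704
```

Run:
```python
from h import *
st=bot.read_state(); c=viewer.read_camera("wrist"); print(st["tool_pos"],st["q"])
cv2.imwrite('pics/w3.png',c["pixels"][:,:,::-1])
print(plan(st,[.4348,-.2425,.094],77))
```

```text
[ 0.4344 -0.2395  0.1565] [-0.5541  0.0098  2.0791  0.0001  1.0553 -1.9043]
(array([-0.0011, -0.0004,  0.003 ]), array([-0.0293,  0.0125,  0.6246]))
```

View pics/w3.png

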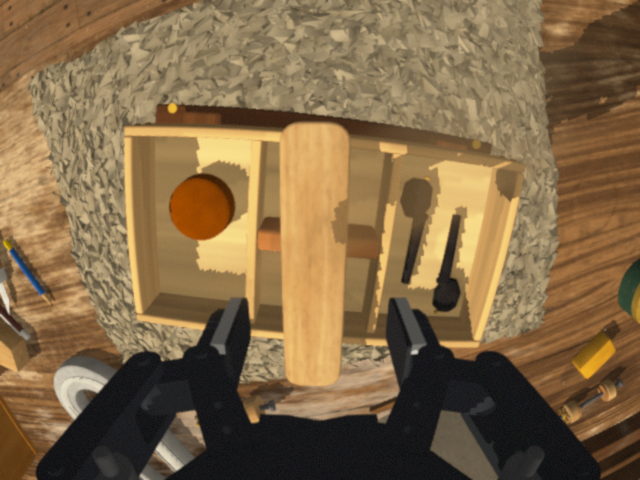

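>>> move_arm(series="0 0 0 -0.01 0.01 0.1 0.4; 0 0 0 -0.02 0.01 0.25 0.4; 0 0 0 -0.02 0.01 0.4 0.4; 0 0 0 -0.02 0.01 0.5 0.4; 0 0 0 -0.02 0.01 0.58 0.4; 0 0 0 -0.02 0.01 0.625 0.4; 0 0 0 -0.02 0.01 0.625 0.4; 0 0 0 -0.02 0.01 0.625 0.4")

```text
time: 7.75
tool_pos: [0.436, -0.2425, 0.0962]
tcp_rot: [2.452, 1.963, 0.0]
wrist_force: [0.1, 0.2, 0.2]
width: 0.699
```

Run:
```python
from h import *
st=bot.read_state(); c=viewer.read_camera("wrist"); print(st["tool_pos"],st["wrist_force"])
crop(c["pixels"],120,100,400,300,2,'pics/w4.png')
c=viewer.read_camera("scene"); crop(c["pixels"],270,200,200,200,3,'pics/s4.png')
```

```text
[ 0.436  -0.2425  0.0962] [0.1022 0.1588 0.152 ]
```

View pics/w4.png

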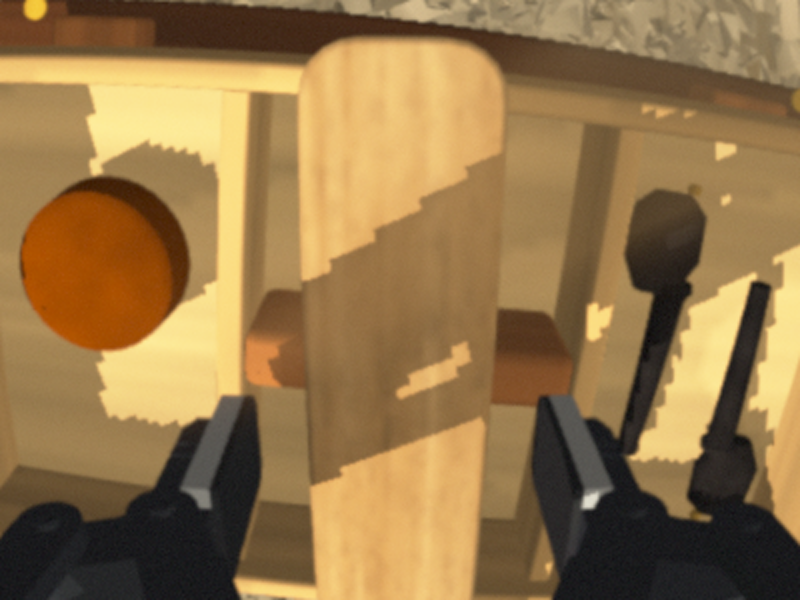

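View pics/s4.png

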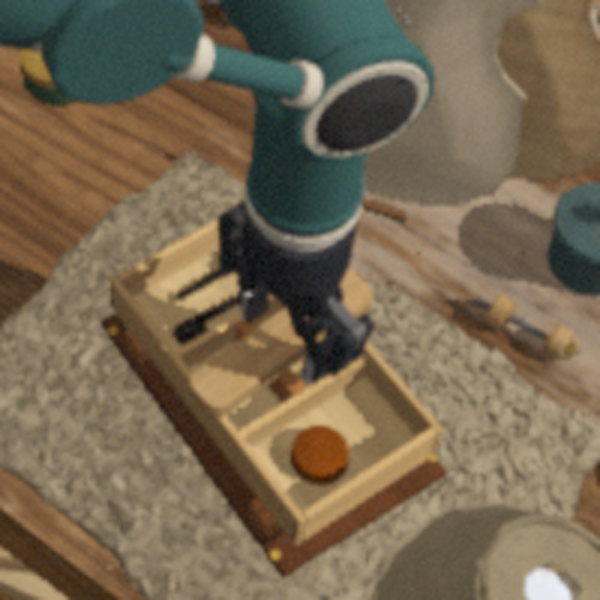

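The fingers straddle the form evenly, with edges at x≈250 and 540 and the form spanning 305–490. I'll close now.

>>> move_arm(series="0 0 0 0 0 0.01 0.4; 0 0 0 0 0 0.015 0.2; 0 0 0 0 0 0.015 0; 0 0 0 0 0 0.015 -0.3; 0 0 0 0 0 0.015 -0.6; 0 0 0 0 0 0.015 -1; 0 0 0 0 0 0.015 -1; 0 0 0 0 0 0.015 -1", squeeze=35)

```text
time: 8.65
tool_pos: [0.4359, -0.2424, 0.0945]
tcp_rot: [2.452, 1.963, 0.0]
wrist_force: [-0.3, -0.0, 1.8]
width: 0.401
```

Run:
```python
from h import *
st=bot.read_state(); c=viewer.read_camera("wrist"); print(st)
crop(c["pixels"],120,100,400,300,2,'pics/w5.png')
```

```text
{'time': 8.65, 'q': array([-0.5575,  0.0907,  2.125 ,  0.    ,  0.9254, -1.9074]), 'joint_vel': array([ 0.0018, -0.0011,  0.0002,  0.001 , -0.0008, -0.0009]), 'joint_torque': array([  0.0013, -34.6147, -29.6246,  -0.0234,  -0.0267,  -0.0171]), 'tool_pos': array([ 0.4359, -0.2424,  0.0945]), 'tcp_rot': array([2.4524, 1.9628, 0.0002]), 'wrist_force': array([-0.286 , -0.0287,  1.8009]), 'torque': array([ 0.0208,  0.0294, -0.0121]), 'width': 0.40055501609705824}
```

View pics/w5.png

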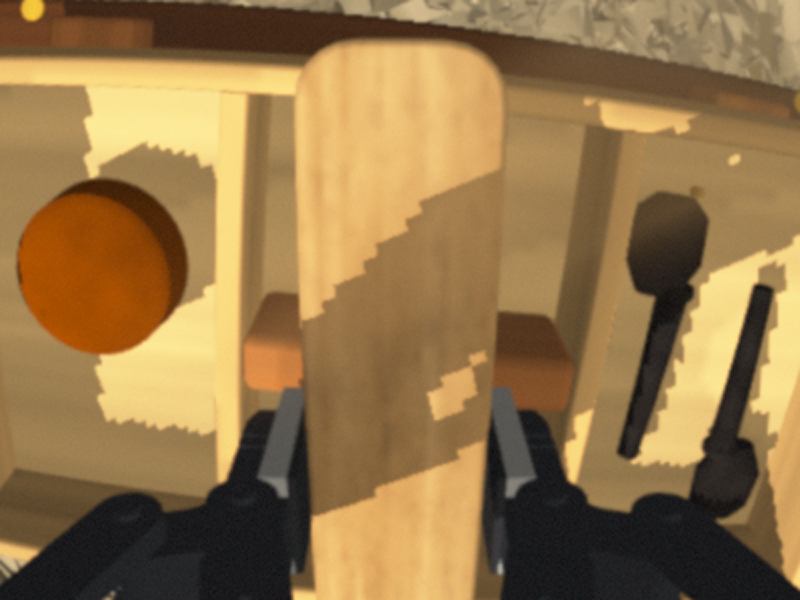

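Width 0.40 is about 34 mm, so it has gripped the bar. I'll lift.

>>> move_arm(series="0 0 0 0 0 -0.05 -1; 0 0 0 0 0 -0.15 -1; 0 0 0 0 0 -0.3 -1; 0 0 0 0 0 -0.45 -1; 0 0 0 0 0 -0.6 -1; 0 0 0 0 0 -0.75 -1; 0 0 0 0 0 -0.87 -1; 0 0 0 0 0 -0.95 -1")

```text
time: 9.5
tool_pos: [0.436, -0.2426, 0.1908]
tcp_rot: [2.452, 1.962, 0.001]
wrist_force: [0.3, 0.6, 0.3]
width: 0.404
```

Run:
```python
from h import *
st=bot.read_state(); c=viewer.read_camera("wrist"); print(st["tool_pos"],st["wrist_force"],st["torque"],st["width"])
cv2.imwrite('pics/w6.png',c["pixels"][:,:,::-1])
c=viewer.read_camera("scene"); crop(c["pixels"],270,150,200,200,3,'pics/s6.png')
print(plan(st,[.435,.075,.19],77))
```

```text
[ 0.436  -0.2426  0.1908] [0.2998 0.6115 0.2572] [0.025  0.0272 0.0373] 0.4040310298160951
(array([0.0007, 0.0002, 0.0029]), array([ 3.0961, -0.7057,  0.005 ]))
```

View pics/w6.png

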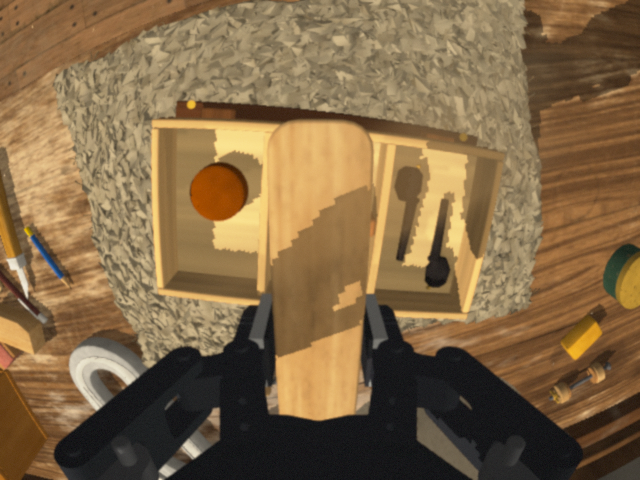

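View pics/s6.png

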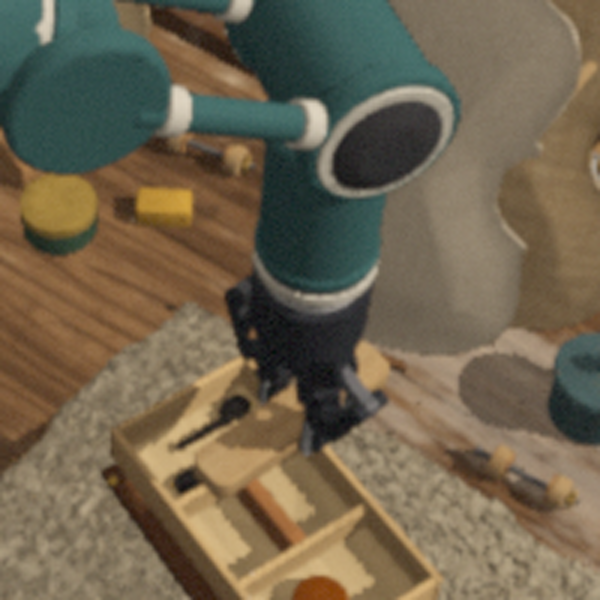

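The form is clear of the till, and the pegs and rosin are in place. I'll carry the form left.

>>> move_arm(series="0 0 0 0.08 -0.02 0 -1; 0 0 0 0.18 -0.04 0 -1; 0 0 0 0.28 -0.06 0 -1; 0 0 0 0.38 -0.08 0 -1; 0 0 0 0.48 -0.11 0 -1; 0 0 0 0.58 -0.13 0 -1; 0 0 0 0.68 -0.16 0 -1; 0 0 0 0.78 -0.18 0 -1")

```text
time: 10.4
tool_pos: [0.4351, -0.1613, 0.1893]
tcp_rot: [2.453, 1.963, -0.0]
wrist_force: [0.5, 0.0, -0.6]
width: 0.399
```

>>> move_arm(series="0 0 0 0.1 -0.02 0 -1; 0 0 0 0.2 -0.04 0 -1; 0 0 0 0.3 -0.06 0 -1; 0 0 0 0.4 -0.09 0 -1; 0 0 0 0.5 -0.12 0 -1; 0 0 0 0.6 -0.14 0 -1; 0 0 0 0.7 -0.16 0 -1; 0 0 0 0.8 -0.18 0 -1")

```text
time: 11.2
tool_pos: [0.4352, -0.0794, 0.1893]
tcp_rot: [2.453, 1.963, 0.0]
wrist_force: [0.2, -0.3, -1.6]
width: 0.401
```

>>> move_arm(series="0 0 0 0.1 -0.02 0 -1; 0 0 0 0.2 -0.04 0 -1; 0 0 0 0.3 -0.06 0 -1; 0 0 0 0.4 -0.09 0 -1; 0 0 0 0.5 -0.12 0 -1; 0 0 0 0.6 -0.14 0 -1; 0 0 0 0.7 -0.16 0 -1; 0 0 0 0.8 -0.18 0 -1")

```text
time: 12.0
tool_pos: [0.4352, 0.0026, 0.1893]
tcp_rot: [2.453, 1.963, 0.0]
wrist_force: [0.7, -0.2, -1.3]
width: 0.405
```

>>> move_arm(series="0 0 0 0.1 -0.02 0 -1; 0 0 0 0.2 -0.04 0.05 -1; 0 0 0 0.3 -0.06 0.15 -1; 0 0 0 0.4 -0.09 0.3 -1; 0 0 0 0.5 -0.12 0.45 -1; 0 0 0 0.6 -0.14 0.6 -1; 0 0 0 0.68 -0.16 0.72 -1; 0 0 0 0.7 -0.16 0.8 -1")

```text
time: 12.8
tool_pos: [0.4338, 0.0743, 0.1076]
tcp_rot: [-2.451, -1.964, 0.003]
wrist_force: [-0.3, -0.6, -1.0]
width: 0.402
```

Run:
```python
from h import *
st=bot.read_state(); c=viewer.read_camera("wrist"); print(st["tool_pos"],st["wrist_force"],st["torque"],st["width"])
cv2.imwrite('pics/w7.png',c["pixels"][:,:,::-1])
Rt=R.from_rotvec(st["tcp_rot"]).as_matrix()
for z in(.012,.015,.018,.022): print(z,projw(c,st,st["tool_pos"]+Rt@np.array([.017,-.011,z])))
c=viewer.read_camera("top"); crop(c["pixels"],220,200,150,150,4,'pics/t7.png')
```

```text
[0.4338 0.0743 0.1076] [-0.3152 -0.6336 -0.9901] [-0.0257 -0.0268  0.0139] 0.40237313422698967
0.012 [357.1461 299.7724]
0.015 [356.4624 296.3301]
0.018 [355.8001 293.0025]
0.022 [354.9485 288.7354]
```

View pics/w7.png

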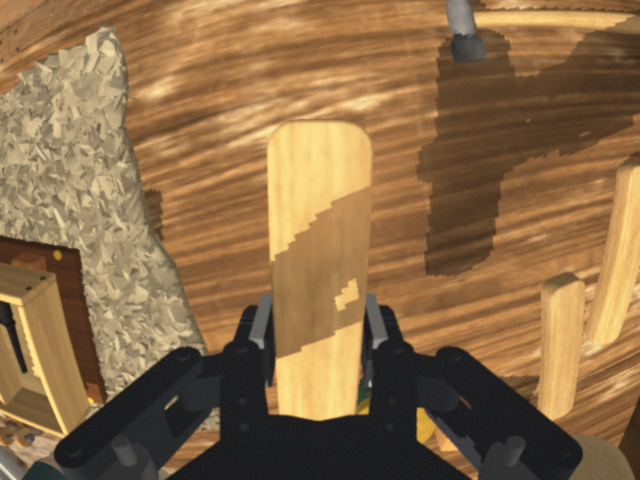

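View pics/t7.png

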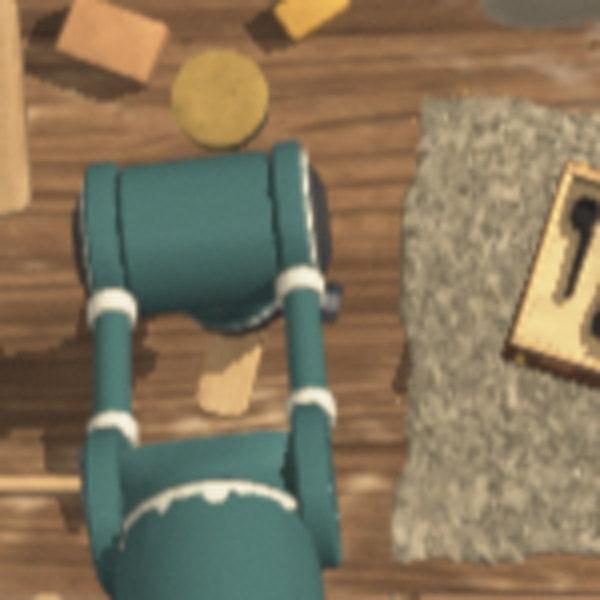

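The spot is clear bench between the mat and the hammer. I'll lower to about 2 mm above contact.

>>> move_arm(series="0 0 0 0 0 0.1 -1; 0 0 0 0 0 0.28 -1; 0 0 0 0 0 0.46 -1; 0 0 0 0 0 0.62 -1; 0 0 0 0 0 0.75 -1; 0 0 0 0 0 0.83 -1; 0 0 0 0 0 0.87 -1; 0 0 0 0 0 0.89 -1")

```text
time: 13.7
tool_pos: [0.4349, 0.0733, 0.0211]
tcp_rot: [-2.453, -1.962, 0.002]
wrist_force: [-9.4, -1.9, 24.6]
width: 0.4
```

>>> move_arm(series="0 0 0 0 0 0.004 -1; 0 0 0 0 0 0.008 -1; 0 0 0 0 0 0.012 -1; 0 0 0 0 0 0.016 -1; 0 0 0 0 0 0.02 -1; 0 0 0 0 0 0.02 -1; 0 0 0 0 0 0.02 -1; 0 0 0 0 0 0.02 -1")

```text
time: 14.5
tool_pos: [0.435, 0.0733, 0.0211]
tcp_rot: [-2.452, -1.963, 0.002]
wrist_force: [-11.4, -2.7, 25.4]
width: 0.401
```

It touched about 3 mm early, with 25 N. I'll back off a little and look.

>>> move_arm(series="0 0 0 0 0 -0.01 -1; 0 0 0 0 0 -0.018 -1; 0 0 0 0 0 -0.022 -1; 0 0 0 0 0 -0.022 -1; 0 0 0 0 0 -0.022 -1; 0 0 0 0 0 -0.022 -1; 0 0 0 0 0 -0.022 -1; 0 0 0 0 0 -0.022 -1")

```text
time: 15.3
tool_pos: [0.4359, 0.0736, 0.0212]
tcp_rot: [2.452, 1.963, 0.002]
wrist_force: [-1.8, -0.9, 6.4]
width: 0.402
```

Run:
```python
from h import *
st=bot.read_state(); c=viewer.read_camera("wrist"); print(st["tool_pos"],st["wrist_force"],st["torque"],st["width"])
crop(c["pixels"],220,100,200,200,3,'pics/w8.png')
c=viewer.read_camera("scene"); crop(c["pixels"],220,150,150,150,4,'pics/s8.png')
```

```text
[0.4359 0.0736 0.0212] [-1.7961 -0.8604  6.3862] [-0.0904  0.2335 -0.0464] 0.40216200330264895
```

View pics/w8.png

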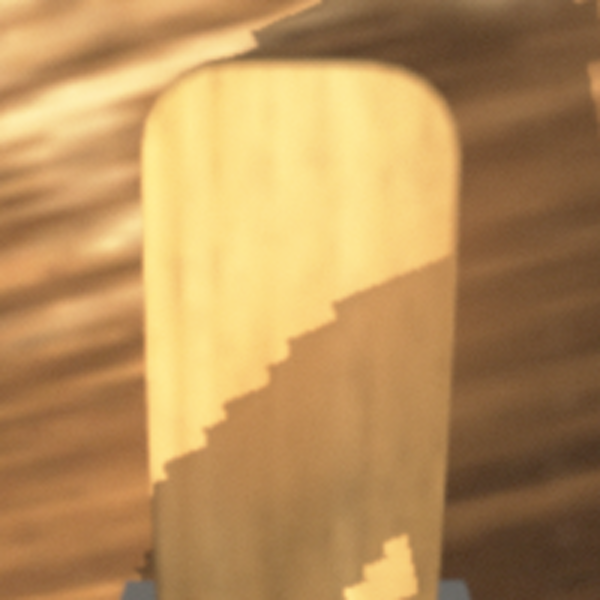

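View pics/s8.png

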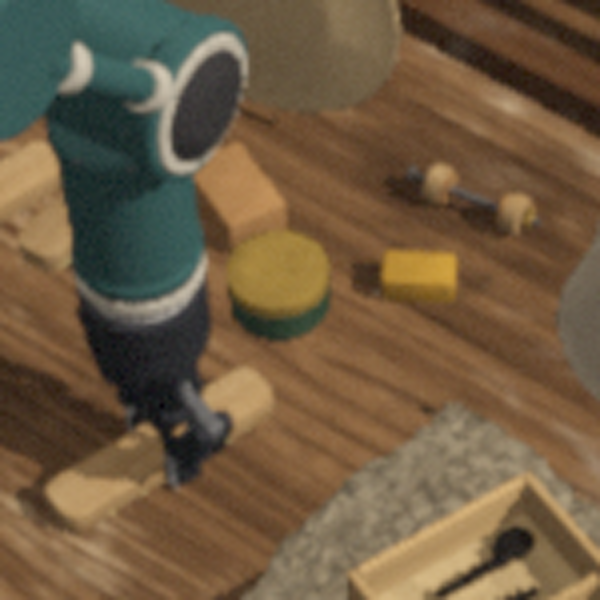

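The form is resting on the bench with about 6 N. I'll open slowly.

>>> move_arm(series="0 0 0 0 0 0.003 -1; 0 0 0 0 0 0.003 -0.19; 0 0 0 0 0 0.003 -0.17; 0 0 0 0 0 0.003 -0.14; 0 0 0 0 0 0.003 -0.1; 0 0 0 0 0 0.003 0.0; 0 0 0 0 0 0.003 0.2; 0 0 0 0 0 0.003 0.4", squeeze=20)

```text
time: 16.2
tool_pos: [0.4342, 0.0734, 0.0197]
tcp_rot: [-2.452, -1.963, 0.002]
wrist_force: [-0.1, -0.3, -0.5]
width: 0.702
```

Run:
```python
from h import *
st=bot.read_state(); c=viewer.read_camera("wrist"); print(st["tool_pos"],st["wrist_force"],st["torque"],st["width"])
cv2.imwrite('pics/w9.png',c["pixels"][:,:,::-1])
```

```text
[0.4342 0.0734 0.0197] [-0.0669 -0.3407 -0.4932] [0.0625 0.0374 0.0633] 0.702278143165136
```

View pics/w9.png

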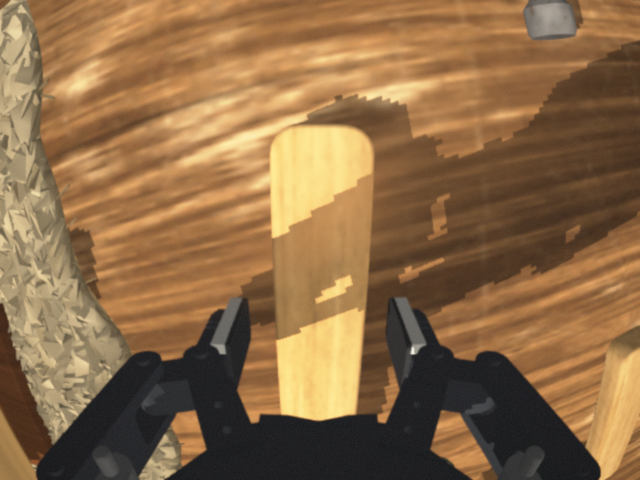

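The form lies flat on the bench and the pads are clear. I'll retreat up and go back towards the till.

>>> move_arm(series="0 0 0 0 0 -0.08 0.4; 0 0 0 0 0 -0.2 0.4; 0 0 0 0 0 -0.34 0.4; 0 0 0 0 0 -0.48 0.4; 0 0 0 0 0 -0.62 0.4; 0 0 0 0 0 -0.76 0.4; 0 0 0 0 0 -0.9 0.4; 0 0 0 0 0 -1 0.4")

```text
time: 17.05
tool_pos: [0.4356, 0.0736, 0.1223]
tcp_rot: [2.452, 1.962, 0.003]
wrist_force: [0.0, 0.0, -0.1]
width: 0.698
```

Run:
```python
from h import *
t=viewer.read_camera("top"); crop(t["pixels"],200,180,160,150,4,'pics/t10.png')
s=viewer.read_camera("scene"); crop(s["pixels"],150,130,240,180,3,'pics/s10.png')
```

```text
(no output)
```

View pics/s10.png

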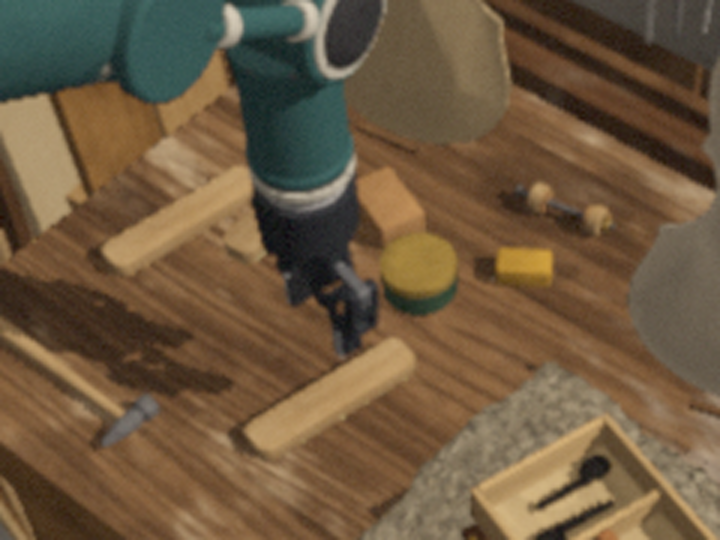

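>>> move_arm(series="0 0 0 -0.05 0.02 -0.1 0.4; 0 0 0 -0.15 0.04 -0.22 0.4; 0 0 0 -0.28 0.06 -0.36 0.4; 0 0 0 -0.42 0.09 -0.5 0.4; 0 0 0 -0.56 0.12 -0.64 0.4; 0 0 0 -0.7 0.15 -0.77 0.4; 0 0 0 -0.85 0.18 -0.87 0.4; 0 0 0 -1 0.2 -0.9 0.4")

```text
time: 17.95
tool_pos: [0.4331, -0.0299, 0.2121]
tcp_rot: [2.452, 1.961, 0.002]
wrist_force: [0.5, 0.3, -0.1]
width: 0.702
```

>>> move_arm(series="0 0 0.04 -0.12 0.02 0 0.4; 0 0 0.09 -0.25 0.04 0 0.4; 0 0 0.14 -0.38 0.06 0 0.4; 0 0 0.19 -0.5 0.09 0 0.4; 0 0 0.25 -0.62 0.12 0 0.4; 0 0 0.3 -0.75 0.15 0 0.4; 0 0 0.35 -0.88 0.18 0 0.4; 0 0 0.4 -1 0.2 0 0.4")

```text
time: 18.75
tool_pos: [0.4296, -0.1317, 0.2106]
tcp_rot: [3.041, 0.788, -0.001]
wrist_force: [0.5, -0.3, -0.7]
width: 0.695
```

Run:
```python
from h import *
st=bot.read_state(); print(st["tool_pos"],st["q"])
print(plan(st,[.4267,-.238,.21],-17.6))
```

```text
[ 0.4296 -0.1317  0.2106] [-0.3527 -0.1409  2.113  -0.0003  1.1698 -0.8598]
(array([0.0001, 0.0002, 0.3889]), array([-0.542 ,  0.915 ,  0.0058]))
```

The form lies flat on the bare bench. Continuing over the till.

>>> move_arm(series="0 0 0.05 -0.07 0.12 0 0.3; 0 0 0.1 -0.14 0.24 0 0.3; 0 0 0.15 -0.21 0.36 0 0.3; 0 0 0.2 -0.28 0.48 0 0.3; 0 0 0.25 -0.35 0.6 0 0.3; 0 0 0.3 -0.42 0.72 0 0.2; 0 0 0.35 -0.49 0.83 0 0.2; 0 0 0.389 -0.54 0.915 0 0.2")

```text
time: 19.55
tool_pos: [0.4271, -0.238, 0.2105]
tcp_rot: [3.104, -0.481, -0.001]
wrist_force: [-0.0, -0.0, -0.9]
width: 0.597
```

Run:
```python
from h import *
st=bot.read_state(); c=viewer.read_camera("wrist"); print(st["tool_pos"],st["q"],st["tcp_rot"])
cv2.imwrite('pics/w11.png',c["pixels"][:,:,::-1])
c=viewer.read_camera("top"); crop(c["pixels"],310,200,170,150,4,'pics/t11.png')
```

```text
[ 0.4271 -0.238   0.2105] [-0.559  -0.0594  2.0396 -0.0005  1.1618 -0.2516] [ 3.1044 -0.4808 -0.0009]
```

View pics/w11.png

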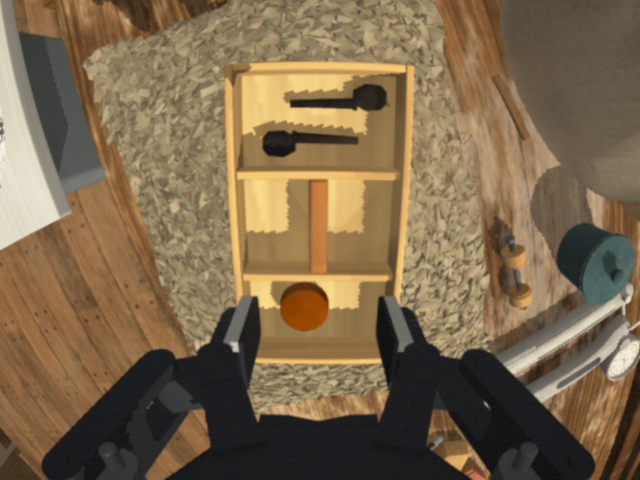

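Run:
```python
from h import *
a=cv2.imread('pics/w11.png')[:,:,::-1]; crop(a,220,55,200,230,2.6,'pics/w11c.png')
```

```text
(no output)
```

View pics/w11c.png

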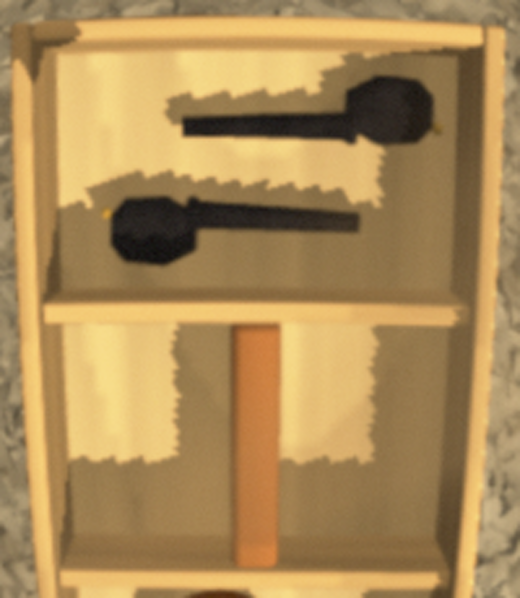

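View pics/t11.png

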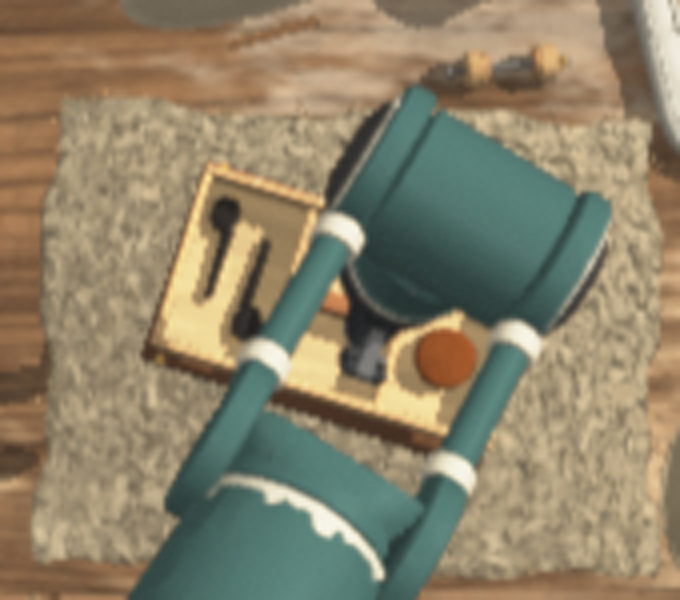

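Run:
```python
from h import *
st=bot.read_state(); c=viewer.read_camera("wrist")
f=lambda u,v:(220+(u+.5)/2.6-.5,55+(v+.5)/2.6-.5)
C=np.array([wonz(c,st,*f(*p),.071)for p in[(232,323),(278,323),(276,567),(236,567)]])
print(C,C.mean(0)); v=(C[0]+C[1]-C[2]-C[3])[:2]; print(np.degrees(np.arctan2(v[1],v[0]))-90,np.linalg.norm(v)/2,np.linalg.norm(C[0]-C[1]))
C=np.array([wonz(c,st,*f(*p),.077)for p in[(12,25),(503,30),(20,20)]]); print(C)
print(plan(st,[.4267,-.238,.069],-17.6))
```

```text
[[ 0.4319 -0.1998  0.071 ]
 [ 0.4439 -0.2035  0.071 ]
 [ 0.422  -0.273   0.071 ]
 [ 0.4107 -0.2694  0.071 ]] [ 0.4271 -0.2364  0.071 ]
-17.191971266019053 0.07280911045557116 0.012566939359880284
[[ 0.402  -0.1036  0.077 ]
 [ 0.5243 -0.1433  0.077 ]
 [ 0.4044 -0.1031  0.077 ]]
(array([0.0002, 0.0001, 0.0012]), array([-0.0058, -0.0001,  1.4151]))
```

The plank centre is within 2 mm of the TCP and the yaw is aligned. I'll descend.

>>> move_arm(series="0 0 0 0 0 0.1 0.2; 0 0 0 0 -0.01 0.22 0.2; 0 0 0 0 -0.01 0.36 0.2; 0 0 0 0 -0.01 0.5 0.2; 0 0 0 0 -0.01 0.62 0.2; 0 0 0 0 -0.01 0.72 0.2; 0 0 0 0 -0.01 0.78 0.2; 0 0 0 0 -0.01 0.8 0.2")

```text
time: 20.5
tool_pos: [0.4278, -0.2354, 0.1292]
tcp_rot: [-3.105, 0.473, 0.002]
wrist_force: [-0.5, -0.7, -0.1]
width: 0.597
```

Run:
```python
from h import *
st=bot.read_state(); c=viewer.read_camera("wrist"); print(st["tool_pos"],st["wrist_force"])
crop(c["pixels"],160,80,320,240,2.5,'pics/w12.png')
```

```text
[ 0.4278 -0.2354  0.1292] [-0.5486 -0.6633 -0.0984]
```

View pics/w12.png

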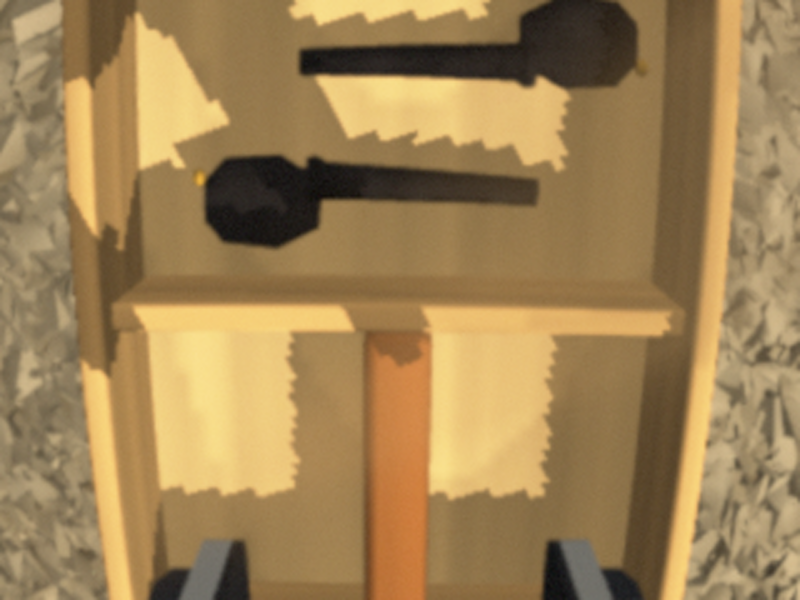

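The fingers (x≈245 and 548) are centred on the plank (368–430). I'll go down into the well.

>>> move_arm(series="0 0 0 0 0 0.1 0.2; 0 0 0 0 0 0.2 0.2; 0 0 0 0 0 0.31 0.2; 0 0 0 0 0 0.42 0.2; 0 0 0 0 0 0.52 0.2; 0 0 0 0 0 0.59 0.2; 0 0 0 0 0 0.61 0.2; 0 0 0 0 0 0.61 0.2")

```text
time: 21.35
tool_pos: [0.4279, -0.2355, 0.0687]
tcp_rot: [-3.105, 0.473, 0.001]
wrist_force: [-0.3, 0.4, 0.1]
width: 0.595
```

>>> move_arm(series="0 0 0 0 0 0 0; 0 0 0 0 0 0 -0.2; 0 0 0 0 0 0 -0.4; 0 0 0 0 0 0 -0.55; 0 0 0 0 0 0 -0.65; 0 0 0 0 0 0 -0.75; 0 0 0 0 0 0 -1; 0 0 0 0 0 0 -1", squeeze=60)

```text
time: 22.15
tool_pos: [0.4281, -0.2356, 0.0695]
tcp_rot: [3.106, -0.473, -0.0]
wrist_force: [-3.1, 0.5, 5.8]
width: 0.152
```

Run:
```python
from h import *
st=bot.read_state(); c=viewer.read_camera("wrist"); print(st["tool_pos"],st["wrist_force"],st["torque"],st["width"],st["tcp_rot"])
cv2.imwrite('pics/w13.png',c["pixels"][:,:,::-1])
```

```text
[ 0.4281 -0.2356  0.0695] [-3.0861  0.5448  5.8195] [0.1739 0.4272 0.0869] 0.1521202363643302 [ 3.1057 -0.4729 -0.0004]
```

View pics/w13.png

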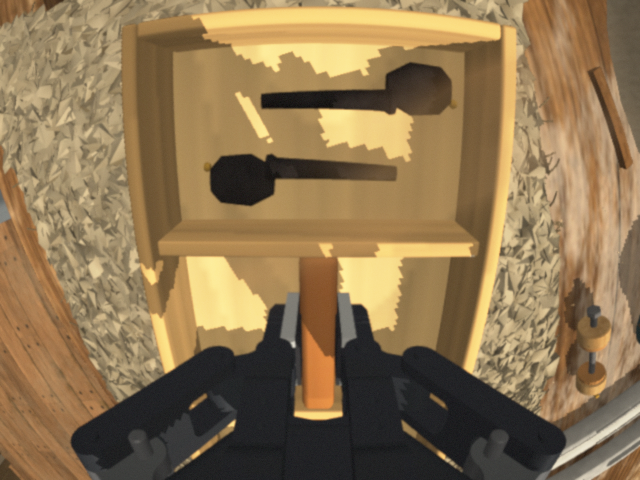

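Width 0.15 is about 13 mm, so it has gripped the plank. I'll squeeze firmer and lift slowly.

>>> move_arm(series="0 0 0 0 0 0 -1; 0 0 0 0 0 0 -1; 0 0 0 0 0 -0.02 -1; 0 0 0 0 0 -0.04 -1; 0 0 0 0 0 -0.07 -1; 0 0 0 0 0 -0.1 -1; 0 0 0 0 0 -0.13 -1; 0 0 0 0 0 -0.15 -1", squeeze=105)

```text
time: 23.0
tool_pos: [0.4283, -0.2357, 0.0845]
tcp_rot: [3.106, -0.474, 0.001]
wrist_force: [-0.5, 0.3, -4.7]
width: 0.14
```

Run:
```python
from h import *
st=bot.read_state(); c=viewer.read_camera("wrist"); print(st["tool_pos"],st["wrist_force"],st["torque"],st["width"],st["tcp_rot"])
cv2.imwrite('pics/w14.png',c["pixels"][:,:,::-1])
c=viewer.read_camera("scene"); crop(c["pixels"],270,200,180,200,3,'pics/s14.png')
```

```text
[ 0.4283 -0.2357  0.0845] [-0.5334  0.2589 -4.7046] [ 0.023  -0.0339  0.0155] 0.139618156493496 [ 3.1056 -0.4735  0.0005]
```

View pics/s14.png

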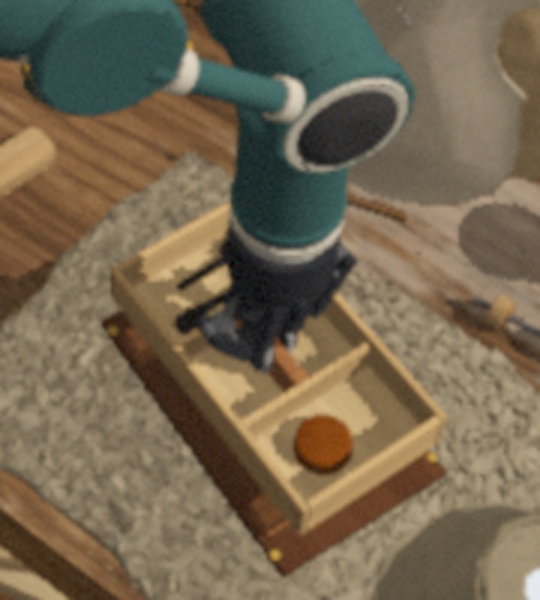

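View pics/w14.png

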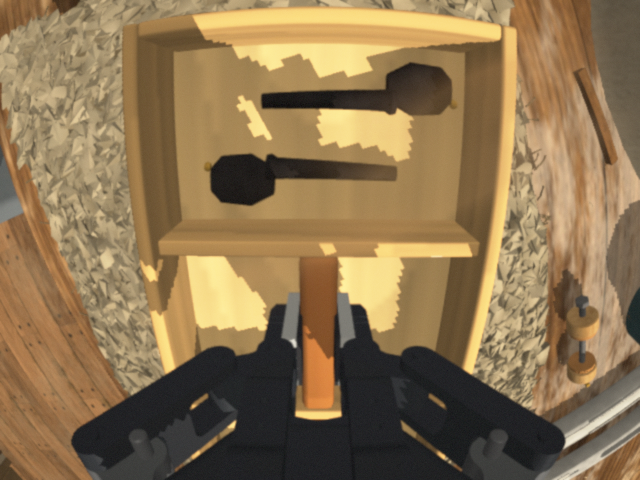

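The till is off the stand and level in the grip, with no change in the view and 4.7 N of load. I'll lift straight on.

>>> move_arm(series="0 0 0 0 0 -0.04 -1; 0 0 0 0 0 -0.11 -1; 0 0 0 0 0 -0.2 -1; 0 0 0 0 0 -0.3 -1; 0 0 0 0 0 -0.4 -1; 0 0 0 0 0 -0.5 -1; 0 0 0 0 0 -0.59 -1; 0 0 0 0 0 -0.65 -1")

```text
time: 23.9
tool_pos: [0.4286, -0.2359, 0.1505]
tcp_rot: [3.105, -0.473, 0.002]
wrist_force: [-0.3, -0.3, -4.2]
width: 0.14
```

>>> move_arm(series="0 0 0 0 0 -0.06 -1; 0 0 0 0 0 -0.14 -1; 0 0 0 0 0 -0.24 -1; 0 0 0 0 0 -0.34 -1; 0 0 0 0 0 -0.44 -1; 0 0 0 0 0 -0.54 -1; 0 0 0 0 0 -0.61 -1; 0 0 0 0 0 -0.65 -1")

```text
time: 24.7
tool_pos: [0.4285, -0.2359, 0.2153]
tcp_rot: [3.105, -0.473, 0.002]
wrist_force: [-0.7, -0.0, -5.2]
width: 0.138
```

>>> move_arm(series="0 0 0 0 0 0 -1; 0 0 0 0 0 0 -1; 0 0 0 0 0 0 -1; 0 0 0 0 0 0 -1; 0 0 0 0 0 0 -1; 0 0 0 0 0 0 -1; 0 0 0 0 0 0 -1; 0 0 0 0 0 0 -1")

```text
time: 25.5
tool_pos: [0.4281, -0.2357, 0.2142]
tcp_rot: [3.106, -0.473, 0.0]
wrist_force: [0.3, 0.5, -4.6]
width: 0.132
```

Run:
```python
from h import *
st=bot.read_state(); c=viewer.read_camera("wrist"); print(st["tool_pos"],st["wrist_force"],st["torque"],st["width"],st["tcp_rot"],abs(st["joint_vel"]).max())
cv2.imwrite('pics/w15.png',c["pixels"][:,:,::-1])
c=viewer.read_camera("scene"); cv2.imwrite('pics/s15.png',c["pixels"][:,:,::-1])
```

```text
[ 0.4281 -0.2357  0.2142] [ 0.3285  0.482  -4.6098] [ 0.0288  0.0172 -0.0053] 0.1323060300044621 [ 3.1057 -0.4734  0.    ] 0.0057602245095592286
```

View pics/s15.png

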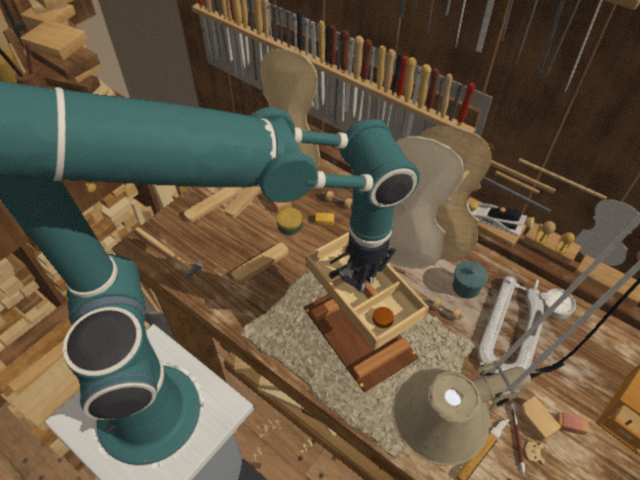

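View pics/w15.png

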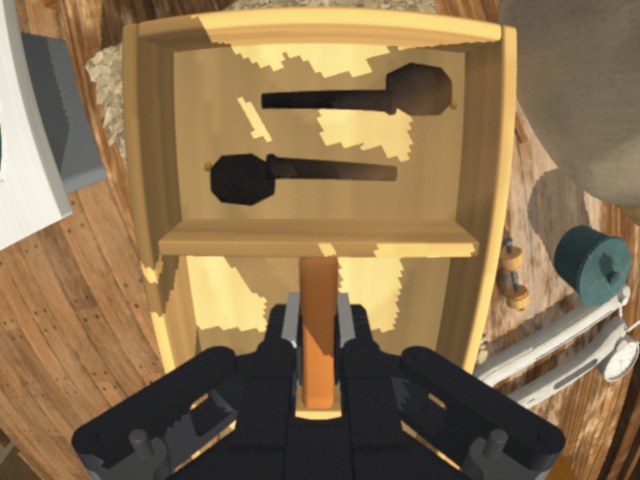

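The till is held level, with its rim and pegs at the same wrist-image pixels as on the stand. It's raised about 145 mm and still. The form is flat on the bench at (260,262), and the bystanders look unchanged.

Run:
```python
from workcell import bot
print(bot.finish_job())
```

```text
the job is handed in; nothing more can be done
None
```

The job is done and handed in at about 26 s. I took the form off the till and laid it flat on the bare bench at about (0.435, 0.073). I then gripped the till by its plank and lifted it straight up about 145 mm, and it was still held there at hand-in.

**Last checks:**
- **Level and still:** the till's rim, plank and pegs sat at the same wrist-camera pixels as when it stood on the stand. The load was steady at about 4.6 N and joint speeds were near zero.
- **Contents:** the pegs and rosin were still inside.
- **Surroundings:** the form was flat on the bench, and the bystanders looked unmoved. I checked these by eye in the pictures only.

**What disagreed:**
- **Setting down:** the form touched the bench about 3 mm earlier than I had calculated, probably because one end hung slightly low. That pressed it down with about 25 N for a moment, so I backed off to about 6 N before opening the gripper.
- **Camera positions:** the wrist and fixed cameras differed by up to about 4 mm, so I used values in between and centred by eye on the wrist picture.

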